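Swing the side lamp over the fingerprint and lock it

ROBOT

A 6-joint arm with a two-finger parallel gripper is mounted at the origin on the work surface. World frame = base frame: x ahead of the robot, y to its left, z up, the work surface at z = 0. Lengths are in m, angles in rad, forces in N, time in s.
With the tool pointing down it reaches from about 0.35 to 1 m from the base axis. Payload 7.1 kg.
Tool frame: the origin (TCP) lies between the finger pads; the fingertips stand 19 mm ahead of it and the grasp point (between the pads) is the TCP (r.tip_extent is the z of the fingertips in the tool frame, in m); z points along the fingers, y is the line along which they close (so a half turn about z gives the same grasp; the last joint's range is limited). The gripper opens to 85 mm and grips with 20 to 120 N. Pads are 22 mm wide; open, the fingers measure 114 mm over their backs; the gripper's body (76 mm by 85 mm) begins 54 mm behind the grasp point. The pads swing forward as they close: fully open they stand 13 mm farther back than shut.
Start: joints at [-1.359, 0.423, 1.63, -0, 1.089, -0.019], TCP at [0.143, -0.608, 0.25] pointing down, gripper open.
Joint ranges: [-3, 3], [-0.9, 2.11], [0.09, 2.58], [-1.31, 4.45], [0.11, 2.69], [-2.54, 2.54]. Speed limits (rad/s): [2.39, 2.39, 3.01, 3.14, 3.14, 3.14].

INTERFACE

Orientations are given as a unit quaternion [x, y, z, w].
In Python, from plant import r, capture, camera_model, spot_in, tip_of gives the robot as it stands.
- The arm moves only by the shell command python3 -m pendant 'ROWS' [OPENING] [FORCE]. ROWS is JSON, a list of rows, each a list of 6 numbers: the shift along the tool's x, y, z in cm, then the turn, a rotation vector about the tool's x, y, z in degrees. In form: [[tx, ty, tz, ax, ay, az], ...]. A call has exactly 10 rows; each row shifts and turns the commanded pose from where the row before left it, along the tool's axes as they then stand; what a row does not reach is not made up. A row lasts 1/10 s, in which the tool goes at most 50 mm and 8.59 degrees, less where a joint would pass 70% of its speed; a pose out of reach is approached as far as the arm can. A call is refused whole if a number of a shift passes 5 or a number of a turn 8.59, either way. A call with a gripper value outside its range is refused whole. OPENING is the opening, from -1 (shut) to 1 (fully open), so that 0 is half open, set as the call begins (- or left out, the last holds). The fingers move at their own pace and stop on an object; FORCE is the grip in N (left out, the last holds). Time passes only in rows, so rows that do not move let the fingers close, or fill a call up. It gives the time, the measured TCP pose, the force, the opening and the grip force at its end, in the units of the state.
- r.read_state(): the state, without advancing time (a new reading comes with each control period).
- capture(name): name is "scene" or "top"; returns (picture, depth): 420x560x3 uint8, blue, green, red; 420x560 float32, m along the optical axis (not along the pixel's ray), 0 where there is no reading.
- camera_model(name): a dict with "camera_matrix" (3x3 intrinsics, pixels), "position" and "attitude" of the camera in the world. Camera axes: x right, y down, z forward; pixel columns grow to the right and rows downward; lengths in m; the calibration is good to about 2 mm. A picture is of the moment at which its call begins. camera_model takes no time and is no camera call.
- r.finish_job(): hands the job in; it is judged then, once.
Trained networks look in the newest picture that a camera, given by its name, has taken for a name from the list of things; names that differ only in an ending like _2 or _b are one class to them, and where a whole thing is asked for, a point or a joint stands for the part that bears it (a point fixed in the world has none). Each returns a list of dicts, best first, with "score" (0 to 1); they miss things now and then, are a little off and sometimes report something else, mostly with a low value. They report only what shows in the picture. A call takes as long as a camera call.
- spot_in(thing, camera): "rect" ([left, top, right, bottom] in pixels, round what is visible of it).
- tip_of(thing, camera): "uv" ([column, row] in pixels: a listed point, or the origin of a listed thing).
The state is a dict: "clock": time; "joint_pos": joint angles; "dq": joint speeds; "tau": joint torques, N m; "tool_pos": TCP position; "orientation": TCP orientation; "ft_force": force on the tool from outside, world axes, zero at the start; "wrist_torque": the same for the moment, N m; "width": finger opening in m; "gripper_force": force on a finger pad.
Only numpy, scipy, OpenCV 4.12 (cv2) and the standard library are available. Lean on these libraries where they do the work, as an engineer would, in place of code of your own. Each camera call takes 0.05 s, during which the arm holds its last target. There are 200 camera calls.

TASK

Bring the sprung yellow side lamp from its parked stop over the fingerprint glass: push it past its tipping point, let it snap onto its working stop and take your hand off it, then lean on the lamp tube in the same direction with about 10 N for about a second to prove that it is seated. Then push the red lock bolt fully home towards the lamp and let go. Be gentle: never press the lamp or the bolt with more than 25 N, and leave the glass and the other things on the bench where they are.

Things in the scene. Friction and masses are not known exactly. Their poses are not given: they have to be found in the camera images.
- station: lamp station screwed down: grey base 12 mm thick (own x -120..150, y -95..95 mm), black platen on its +x half. Origin on the bench under the lamp hinge; +x = the way the lamp must swing (parked to working), +y along the hinge to the red-bolt side, z up. Hinge axis along y, 50 mm up. Rubber stops by the hinge are 78 mm high, hinge cheeks at y +-66 are 66 mm high
- lamp (a joint): lamp stand angle, rad: 0 parked (leans 0.60 back to station -x), 1.25 working (leans 0.65 to +x), hard stops. Two 10 mm rods, 100 mm apart and open between, carry the tube 140 mm from the hinge. A spring drives it away from a tipping point at about 0.60: 4 to 8 N along its arc starts it (more if the hand rubs on the tube), falling to none at the tipping point; past it the stand runs on to the working stop by itself
- bolt (a joint): travel of the red lock bolt, m: 0 = fully drawn, 0.030 = fully home on a hard stop. It slides along station -y (towards the lamp) with about 3.5 N of friction and stays where it is left
- bolt_knob (a point): top centre of the red bolt knob, an upright post 18 mm in diameter, top 93 mm above the bench, free down to 46 mm; station x -18 mm, y 155 mm drawn, 125 mm home. An aluminium guide block 58 mm high lies between it and the lamp. Push it on its outer (+y) side
- lift_glass_mid (a point): bystander: centre of the loose green glass print plate, 75 x 50 x 6 mm, lying on the black platen (18 mm high)
- ink_tin_mid (a point): bystander: centre of a loose round black ink tin, 72 mm diameter, 22 mm high, on the bench on the station's -y side
- powder_jar_mid (a point): bystander: centre of a loose jar with a blue cap, 56 mm diameter, 70 mm high, on the bench on the station's -y side
- spray_can_mid (a point): bystander: centre of a loose black spray can, 52 mm diameter, 150 mm high, on the right of the bench
- swab_cup_mid (a point): bystander: centre of a loose white cup, 70 mm diameter, 80 mm high, on the left of the bench
- dust_brush_mid (a point): bystander: middle of a loose dusting brush lying on the left of the bench
- hinge_nominal (a point): nominal middle of the lamp's hinge axis, fixed on the station. The lamp, hinge and stops sit on a saddle that is clamped somewhere within 8 mm of this point along station x: the true place is not measured and must be felt. Lamp tube: yellow, 26 mm diameter, 130 mm long along station y, axis 140 mm from the hinge: station x -79, z 166 mm parked; x 85, z 161 mm working, from the true hinge

How it is judged:
On the way, in this order (a step that is already met when the one before it is completed fails the run):
1. the lamp has snapped onto its working stop and is not being touched (value of joint lamp above 1.21 rad and contact force between anything else and lamp below 0.5 N), for 0.2 s.
2. the lamp is pressed against its working stop with at least 5 N (value of joint lamp above 1.21 rad and contact force between the fingers and lamp above 5 N), for 0.4 s.
3. the bolt is fully home (value of joint bolt above 0.028 m), for 0.2 s.
At the end, for the whole second after the job is handed in: the lamp rests on its working stop (within 0.04 rad), the bolt is home (within 2 mm), and both are let go (value of joint lamp above 1.21 rad and value of joint bolt above 0.028 m and angular speed of lamp below 0.05 rad/s); the robot touches nothing.
It fails at once if the lamp is pressed with more than 25 N (contact force between anything else and lamp above 25 N).
It fails at once if the bolt is pressed with more than 25 N (contact force between anything else and bolt above 25 N).
It fails at once if a bystander is moved more than 20 mm (distance of any of lift_glass_mid, ink_tin_mid, powder_jar_mid, spray_can_mid, swab_cup_mid, dust_brush_mid from where it was at the start of the episode above 0.02 m).
It also fails if it takes over 72 s, if anything falls off the work surface, if the arm or the gripper's body presses on something with over 40 N, if the wrist force passes 120 N, or if a joint passes its speed limit or range.

## Working session

There is one attempt and no reset: what is moved stays moved. The work goes in short steps, Python scripts to look and compute and a shell command to move; the robot and the scene stay as the last step left them, time stands still between calls to the robot, and variables do not carry over. Pictures are saved under pics/ and viewed, at most 10 in all, crops included, and the job is handed in when it is done.

```bash
mkdir -p pics; ls; cat > h.py <<'E'
import numpy as np,cv2
from scipy.spatial.transform import Rotation as R
from plant import r,capture,camera_model,spot_in,tip_of
def cam(n):
    m=camera_model(n); a=np.array(m["attitude"],float)
    Rm=R.from_quat(a).as_matrix() if a.size==4 else a.reshape(3,3)
    return np.array(m["camera_matrix"]),np.array(m["position"]),Rm
def at_z(n,uv,z):
    K,p,Rm=cam(n); d=Rm@np.linalg.inv(K)@[uv[0],uv[1],1]; return p+d*(z-p[2])/d[2]
def proj(n,P):
    K,p,Rm=cam(n); c=K@(Rm.T@(np.array(P)-p)); return c[:2]/c[2]
E
python3 - <<'E'
from h import *
for n in("scene","top"):
    im,d=capture(n); cv2.imwrite(f"pics/{n}0.png",im); np.save(f"pics/{n}0.npy",d)
    print(n,cam(n)[1],camera_model(n)["attitude"])
    for t,z in(("bolt_knob",.093),("hinge_nominal",.05),("lift_glass_mid",.021),("station",0),("spray_can_mid",.075),("powder_jar_mid",.035),("ink_tin_mid",.011),("swab_cup_mid",.04),("dust_brush_mid",.01)):
        for q in tip_of(t,n)[:2]: print(t,np.round(q["score"],2),np.round(q["uv"]),at_z(n,q["uv"],z).round(3))
print(r.read_state())
E
```

```text
pics
scene [1.74227951 0.03015495 0.90191527] [ 0.61681589  0.63481625 -0.32635851 -0.33171768]
bolt_knob 0.56 [289. 214.] [0.617 0.05  0.093]
hinge_nominal 0.83 [240. 215.] [ 0.57  -0.105  0.05 ]
lift_glass_mid 0.73 [229. 244.] [ 0.681 -0.129  0.021]
station 0.82 [242. 226.] [ 0.563 -0.102 -0.   ]
spray_can_mid 0.75 [125. 179.] [ 0.411 -0.516  0.075]
spray_can_mid 0.43 [428. 209.] [0.543 0.496 0.075]
powder_jar_mid 0.87 [208. 196.] [ 0.444 -0.228  0.035]
ink_tin_mid 0.72 [183. 228.] [ 0.593 -0.286  0.011]
ink_tin_mid 0.4 [287. 213.] [0.499 0.046 0.011]
swab_cup_mid 0.71 [408. 222.] [0.57  0.434 0.04 ]
dust_brush_mid 0.71 [427. 208.] [0.442 0.532 0.01 ]
top [0.23828713 0.00280269 1.45959285] [ 0.70473477 -0.69878134  0.08405441 -0.08937784]
bolt_knob 0.56 [384. 217.] [ 0.582 -0.27   0.093]
bolt_knob 0.41 [271. 197.] [0.636 0.045 0.093]
hinge_nominal 0.69 [324. 222.] [ 0.576 -0.108  0.05 ]
lift_glass_mid 0.88 [330. 190.] [ 0.681 -0.129  0.021]
station 0.63 [319. 223.] [ 0.586 -0.095  0.   ]
spray_can_mid 0.84 [472. 273.] [ 0.428 -0.51   0.075]
powder_jar_mid 0.66 [365. 273.] [ 0.432 -
[... 189 characters left out ...]
int_pos': array([-1.35900104e+00,  4.23059194e-01,  1.62990723e+00,  2.44794950e-05,
        1.08859515e+00, -1.89993600e-02]), 'dq': array([-5.55669902e-05,  1.28670963e-03, -1.55986426e-03, -6.10992126e-04,
        1.14771473e-03, -4.76818452e-04]), 'tau': array([-6.17617097e-04, -5.57352304e+01, -2.82150042e+01,  4.47547450e-05,
        7.81671242e-04,  3.97443529e-06]), 'tool_pos': array([ 0.14299747, -0.60840492,  0.25034171]), 'orientation': array([9.93349768e-01, 1.15135739e-01, 1.22896187e-05, 1.44245771e-05]), 'ft_force': array([-0.89771396,  0.04783211, -0.27319342]), 'wrist_torque': array([-0.00534173,  0.03913967,  0.00384584]), 'gripper_force': 0.0, 'width': 0.08540655613483739}
```

```bash
python3 - <<'E'
import cv2,numpy as np
a=cv2.imread("pics/scene0.png")[130:330,100:460]; cv2.imwrite("pics/s_crop.png",cv2.resize(a,None,fx=2.2,fy=2.2))
a=cv2.imread("pics/top0.png")[130:310,220:440]; cv2.imwrite("pics/t_crop.png",cv2.resize(a,None,fx=3,fy=3))
E
```

```text
(no output)
```

View pics/s_crop.png

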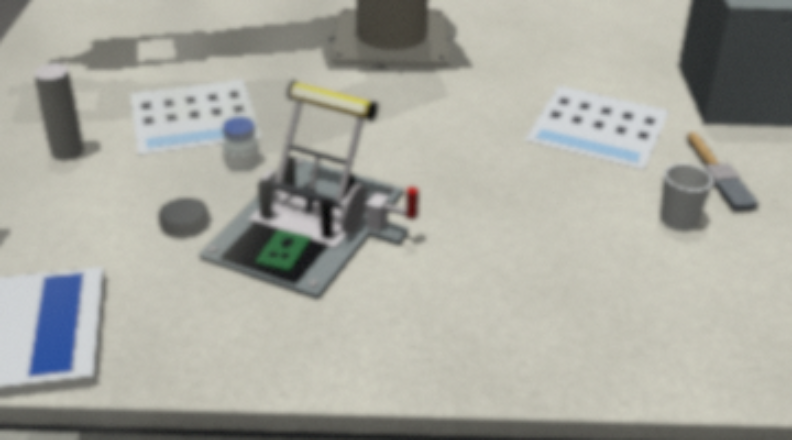

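View pics/t_crop.png

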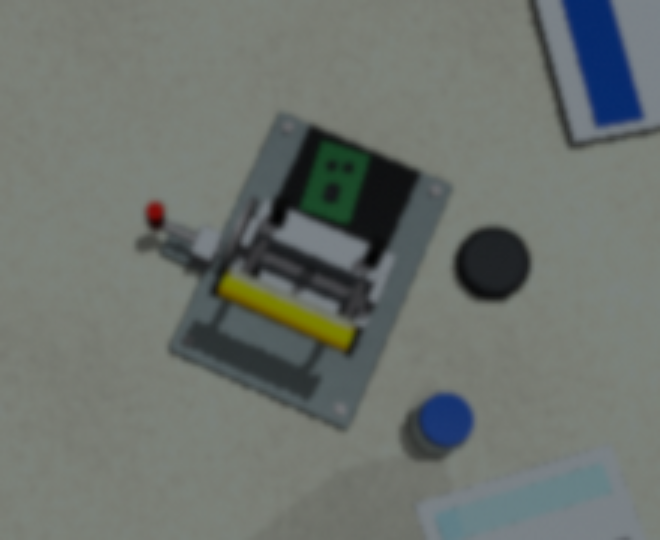

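The top crop shows the station rotated, with the red knob at full-picture pixel (272,200), base corners at about (314,168), (371,191), (335,273) and (277,247), and the tube between (294,225) and (337,243). The scene view agrees: the lamp leans back towards the robot, with the jar and tin on the right.

```bash
cat >> h.py <<'E'
def top(c): return np.array(c)/3+[220,130]
E
python3 - <<'E'
from h import *
c=[(283,113),(452,183),(345,430),(172,350)]
W=np.array([at_z("top",top(q),.012)[:2] for q in c]); S=np.array([(150,95),(150,-95),(-120,-95),(-120,95)])/1000
wc,sc=W.mean(0),S.mean(0); H=(S-sc).T@(W-wc); th=np.arctan2(H[0,1]-H[1,0],H[0,0]+H[1,1])
M=R.from_euler('z',th).as_matrix()[:2,:2]; o=wc-M@sc
print("th",np.degrees(th),"o",o,"res",(W-(S@M.T+o)).round(4).tolist())
f=lambda P:((np.array(P)[:2]-o)@M).round(4)
for n,p,z in(("knob",top((155,207)),.093),("tubeL",top((222,280)),.179),("tubeR",top((354,338)),.179),("tubeLc",top((218,287)),.166),("tubeRc",top((352,345)),.166)): print(n,at_z("top",p,z).round(4),f(at_z("top",p,z)))
# depth-based tube: yellow pixels
for n in("top","scene"):
    im=cv2.imread(f"pics/{n}0.png"); d=np.load(f"pics/{n}0.npy"); K,p,Rm=cam(n)
    hsv=cv2.cvtColor(im,cv2.COLOR_BGR2HSV)
    for nm,m in(("yel",(abs(hsv[...,0].astype(int)-28)<8)&(hsv[...,1]>140)&(hsv[...,2]>80)),("red",((hsv[...,0]<6)|(hsv[...,0]>174))&(hsv[...,1]>140)),("grn",(abs(hsv[...,0].astype(int)-65)<20)&(hsv[...,1]>90))):
        v,u=np.nonzero(m&(d>0)); 
        if len(u)<5: print(n,nm,len(u)); continue
        X=(np.linalg.inv(K)@np.stack([u,v,np.ones_like(u)])*d[v,u]).T@Rm.T+p
        s=np.c_[(X[:,:2]-o)@M,X[:,2]]
        print(n,nm,len(u),"med",np.median(s,0).round(4),"p5",np.percentile(s,5,0).round(4),"p95",np.percentile(s,95,0).round(4))
E
```

```text
th -24.07311273233322 o [ 0.58127297 -0.10504191] res [[-0.003, -0.0027], [0.002, 0.003], [0.0011, 0.0034], [-0.0001, -0.0037]]
knob [0.6312 0.0431 0.093 ] [-0.0148  0.1556]
tubeL [ 0.541  -0.0185  0.179 ] [-0.072   0.0626]
tubeR [ 0.4907 -0.132   0.179 ] [-0.0717 -0.0616]
tubeLc [ 0.5378 -0.0153  0.166 ] [-0.0763  0.0642]
tubeRc [ 0.4871 -0.1316  0.166 ] [-0.0752 -0.0626]
top yel 326 med [-0.0749  0.0013  0.1768] p5 [-0.0824 -0.0517  0.1713] p95 [-0.0663  0.0569  0.1821]
top red 144 med [-0.7012  0.9708 -0.509 ] p5 [-0.7042  0.1511 -0.6196] p95 [-0.0151  0.9998  0.0955]
top grn 2227 med [ 0.3246 -0.4151  0.1015] p5 [ 0.0788 -0.4769  0.0207] p95 [0.4013 0.0324 0.1076]
scene yel 1
scene red 20067 med [-1.5489  0.5389  0.1441] p5 [-2.6688 -1.4109 -0.4064] p95 [-1.4203  0.8825  0.4288]
scene grn 1482 med [ 0.3226 -0.4175  0.1025] p5 [-0.9107 -1.0019  0.0212] p95 [0.403  0.6928 0.3212]
```

```bash
cat >> h.py <<'E'
O=np.array([.5813,-.1050]); TH=np.radians(-24.07); M2=np.array([[np.cos(TH),-np.sin(TH)],[np.sin(TH),np.cos(TH)]])
def st(P): return np.r_[(np.array(P)[:2]-O)@M2,P[2]]*1000
def show():
    s=r.read_state(); f=np.array(s["ft_force"]); A=R.from_quat(s["orientation"]).as_matrix()
    print("t %.2f"%s["clock"],"stn mm",st(s["tool_pos"]).round(1),"yaw %.2f"%np.degrees(np.arctan2(A[1,0],A[0,0])),"tilt",(A[:,2]).round(3),"F stn",np.r_[f[:2]@M2,f[2]].round(2),"w %.3f"%s["width"],"q",np.round(s["joint_pos"],2))
if __name__=="__main__": show()
E
python3 -m pendant '[[0,0,0,0,0,7.46],[0,0,0,0,0,7.46],[0,0,0,0,0,7.46],[0,0,0,0,0,7.46],[0,0,0,0,0,7.46],[0,-2,0,0,0,0],[0,-4,0,0,0,0],[0,-4,0,0,0,0],[0,-4,0,0,0,0],[0,-4,0,0,0,0]]' -1 30; python3 h.py
```

```text
clock: 2.0
tool_pos: [0.2168, -0.4427, 0.2504]
orientation: [0.978, -0.209, 0.0, 0.0]
ft_force: [1.3, 0.4, 0.1]
width: 0.0002
gripper_force: 0.0
t 2.00 stn mm [-195.1 -457.   250.4] yaw -24.10 tilt [ 0. -0. -1.] F stn [0.98 0.93 0.05] w 0.000 q [-1.14  0.23  1.92  0.    1.    0.85]
```

```bash
python3 -m pendant '[[0.5,-4.5,0,0,0,0],[0.5,-4.5,0,0,0,0],[0.5,-4.8,0,0,0,0],[0.5,-4.8,0,0,0,0],[0.5,-4.8,0,0,0,0],[0.5,-4.8,0,0,0,0],[0.5,-4.8,0,0,0,0],[0.5,-4.5,0,0,0,0],[0.5,-4.5,0,0,0,0],[0,-3.2,0,0,0,0]]'; python3 h.py
```

```text
clock: 3.0
tool_pos: [0.4434, -0.0475, 0.2507]
orientation: [0.978, -0.208, 0.001, -0.0]
ft_force: [0.8, -0.3, -0.4]
width: 0.0001
gripper_force: 0.0
t 3.00 stn mm [-149.4   -3.7  250.7] yaw -23.99 tilt [ 0.002  0.    -1.   ] F stn [ 0.84  0.08 -0.44] w 0.000 q [-0.13  0.16  2.01  0.    0.97  1.86]
```

```bash
python3 -m pendant '[[0,0,1,0,0,0],[0,0,1.2,0,0,0],[0,0,1.2,0,0,0],[0,0,1.2,0,0,0],[0,0,1.2,0,0,0],[0,0,1.2,0,0,0],[0.6,0,1,0,0,0],[0.8,0,0.6,0,0,0],[0.8,0,0,0,0,0],[0.3,0,0,0,0,0]]'; python3 h.py; python3 -m pendant '[[0.15,0,0,0,0,0],[0.15,0,0,0,0,0],[0.15,0,0,0,0,0],[0.15,0,0,0,0,0],[0.15,0,0,0,0,0],[0.15,0,0,0,0,0],[0.15,0,0,0,0,0],[0.15,0,0,0,0,0],[0.15,0,0,0,0,0],[0.15,0,0,0,0,0]]'; python3 h.py
```

```text
clock: 4.0
tool_pos: [0.4663, -0.0605, 0.1645]
orientation: [0.978, -0.209, 0.001, -0.0]
ft_force: [1.0, 0.1, 0.3]
width: 0.0003
gripper_force: 0.0
t 4.00 stn mm [-123.2   -6.3  164.5] yaw -24.09 tilt [ 0.001 -0.    -1.   ] F stn [0.89 0.47 0.35] w 0.000 q [-0.15  0.33  2.03 -0.    0.78  1.84]
clock: 5.0
tool_pos: [0.4785, -0.0661, 0.1643]
orientation: [0.978, -0.209, -0.0, 0.0]
ft_force: [-0.5, 0.9, 0.5]
width: -0.0003
gripper_force: 0.0
t 5.00 stn mm [-109.7   -6.4  164.3] yaw -24.08 tilt [-0.  0. -1.] F stn [-0.87  0.63  0.53] w -0.000 q [-0.16  0.35  2.    0.    0.79  1.83]
```

```bash
python3 -m pendant '[[0.1,0,0,0,0,0],[0.1,0,0,0,0,0],[0.1,0,0,0,0,0],[0.1,0,0,0,0,0],[0.1,0,0,0,0,0],[0.1,0,0,0,0,0],[0.1,0,0,0,0,0],[0.1,0,0,0,0,0],[0.1,0,0,0,0,0],[0.1,0,0,0,0,0]]'; python3 h.py
```

```text
clock: 6.0
tool_pos: [0.4876, -0.0702, 0.1643]
orientation: [0.978, -0.209, 0.0, -0.0]
ft_force: [-0.2, -0.1, -0.3]
width: -0.0003
gripper_force: 0.0
t 6.00 stn mm [-99.7  -6.4 164.3] yaw -24.08 tilt [ 0.  0. -1.] F stn [-0.18 -0.21 -0.32] w -0.000 q [-0.17  0.36  1.98  0.    0.8   1.82]
```

```bash
python3 -m pendant '[[0.1,0,0,0,0,0],[0.1,0,0,0,0,0],[0.1,0,0,0,0,0],[0.1,0,0,0,0,0],[0.1,0,0,0,0,0],[0.1,0,0,0,0,0],[0.1,0,0,0,0,0],[0.1,0,0,0,0,0],[0.1,0,0,0,0,0],[0.1,0,0,0,0,0]]'; python3 h.py
```

```text
clock: 7.0
tool_pos: [0.4925, -0.0727, 0.1636]
orientation: [0.978, -0.209, -0.005, -0.0]
ft_force: [-14.9, 7.1, 10.2]
width: -0.0
gripper_force: 8.1
t 7.00 stn mm [-94.3  -6.8 163.6] yaw -24.09 tilt [-0.009  0.003 -1.   ] F stn [-16.5    0.44  10.2 ] w -0.000 q [-0.17  0.37  1.96  0.    0.82  1.82]
```

```bash
python3 -m pendant '[[-0.15,0,-0.1,0,0,0],[-0.05,0,-0.1,0,0,0],[0,0,-0.1,0,0,0],[0,0,-0.1,0,0,0],[0.05,0,-0.08,0,0,0],[0.05,0,-0.08,0,0,0],[0.05,0,-0.08,0,0,0],[0.1,0,-0.08,0,0,0],[0.1,0,-0.08,0,0,0],[0.1,0,-0.08,0,0,0]]'; python3 h.py
```

```text
clock: 8.0
tool_pos: [0.4991, -0.0753, 0.1732]
orientation: [0.978, -0.209, 0.0, -0.0]
ft_force: [-3.4, 1.3, -2.6]
width: 0.0004
gripper_force: 2.1
t 8.00 stn mm [-87.1  -6.4 173.2] yaw -24.08 tilt [ 0. -0. -1.] F stn [-3.66 -0.18 -2.61] w 0.000 q [-0.17  0.36  1.95  0.    0.83  1.82]
```

```bash
python3 -m pendant '[[0.2,0,-0.14,0,0,0],[0.3,0,-0.2,0,0,0],[0.3,0,-0.18,0,0,0],[0.3,0,-0.17,0,0,0],[0.3,0,-0.16,0,0,0],[0.3,0,-0.15,0,0,0],[0.3,0,-0.14,0,0,0],[0.3,0,-0.13,0,0,0],[0.3,0,-0.12,0,0,0],[0.3,0,-0.12,0,0,0]]'; python3 h.py
```

```text
clock: 9.0
tool_pos: [0.5262, -0.0874, 0.1891]
orientation: [0.978, -0.209, 0.001, 0.0]
ft_force: [-4.4, 0.9, 3.3]
width: -0.0003
gripper_force: 2.5
t 9.00 stn mm [-57.5  -6.3 189.1] yaw -24.08 tilt [ 0.001 -0.    -1.   ] F stn [-4.36 -0.94  3.34] w -0.000 q [-0.19  0.37  1.88 -0.    0.89  1.8 ]
```

```bash
python3 -m pendant '[[0.3,0,-0.1,0,0,0],[0.3,0,-0.1,0,0,0],[0.3,0,-0.1,0,0,0],[0.3,0,-0.08,0,0,0],[0.3,0,-0.08,0,0,0],[0.3,0,-0.06,0,0,0],[0.25,0,-0.05,0,0,0],[0.25,0,-0.04,0,0,0],[0.2,0,-0.03,0,0,0],[0.2,0,-0.02,0,0,0]]'; python3 h.py
```

```text
clock: 10.0
tool_pos: [0.5504, -0.0982, 0.1948]
orientation: [0.978, -0.209, 0.0, 0.0]
ft_force: [-0.7, 0.6, 1.2]
width: -0.0
gripper_force: 0.8
t 10.00 stn mm [-31.   -6.4 194.8] yaw -24.08 tilt [ 0. -0. -1.] F stn [-0.93  0.26  1.16] w -0.000 q [-0.2   0.4   1.82 -0.    0.92  1.79]
```

```bash
python3 -m pendant '[[0.15,0,0,0,0,0],[0.15,0,0,0,0,0],[0.15,0,0,0,0,0],[0.15,0,0,0,0,0],[0.15,0,0,0,0,0],[0.15,0,0,0,0,0],[0.15,0,0,0,0,0],[0.15,0,0,0,0,0],[0.15,0,0,0,0,0],[0.15,0,0,0,0,0]]'; python3 h.py
```

```text
clock: 11.0
tool_pos: [0.564, -0.1043, 0.1948]
orientation: [0.978, -0.209, 0.0, -0.0]
ft_force: [-0.5, -0.4, 0.2]
width: -0.0002
gripper_force: 0.2
t 11.00 stn mm [-16.1  -6.4 194.8] yaw -24.08 tilt [ 0. -0. -1.] F stn [-0.31 -0.61  0.2 ] w -0.000 q [-0.2   0.42  1.79  0.    0.94  1.79]
```

```bash
python3 -m pendant '[[0.1,0,0,0,0,0],[0.1,0,0,0,0,0],[0.1,0,0,0,0,0],[0.1,0,0,0,0,0],[0.1,0,0,0,0,0],[0.1,0,0,0,0,0],[0,0,0,0,0,0],[0,0,0,0,0,0],[0,0,0,0,0,0],[0,0,0,0,0,0]]'; python3 h.py
python3 - <<'E'
from h import *
a,d=capture("scene"); cv2.imwrite("pics/s1.png",cv2.resize(a[130:280,180:340],None,fx=4,fy=4))
E
```

```text
clock: 12.0
tool_pos: [0.5692, -0.1066, 0.1948]
orientation: [0.978, -0.209, -0.0, -0.0]
ft_force: [0.8, 0.9, -0.3]
width: -0.0001
gripper_force: 0.0
t 12.00 stn mm [-10.4  -6.4 194.8] yaw -24.08 tilt [-0.  0. -1.] F stn [ 0.35  1.1  -0.25] w -0.000 q [-0.21  0.43  1.77  0.    0.94  1.79]
```

View pics/s1.png

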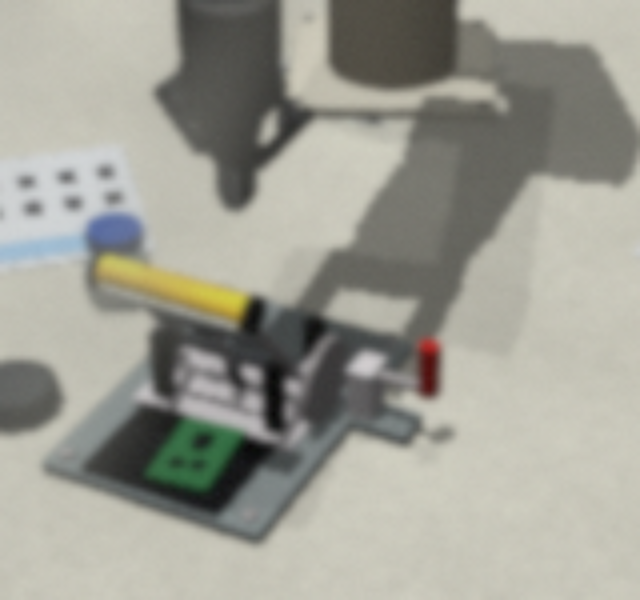

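The picture shows the lamp snapped forward (tube at crop (95–250, 255–325)), with the gripper well behind it and not touching, and the glass in place. Next I lower and approach for the seating press.

```bash
python3 -m pendant '[[0.5,0,0.3,0,0,0],[0.8,0,0.4,0,0,0],[0.8,0,0.4,0,0,0],[0.8,0,0.4,0,0,0],[0.8,0,0.4,0,0,0],[0.8,0,0.4,0,0,0],[0.8,0,0.4,0,0,0],[0.6,0,0.4,0,0,0],[0.5,0,0.2,0,0,0],[0.4,0,0,0,0,0]]'; python3 h.py; python3 -m pendant '[[0.05,0,0,0,0,0],[0.05,0,0,0,0,0],[0.05,0,0,0,0,0],[0.05,0,0,0,0,0],[0.05,0,0,0,0,0],[0.05,0,0,0,0,0],[0.05,0,0,0,0,0],[0.05,0,0,0,0,0],[0,0,0,0,0,0],[0,0,0,0,0,0]]'; python3 h.py
```

```text
clock: 13.05
tool_pos: [0.6315, -0.1345, 0.1614]
orientation: [0.978, -0.209, -0.0, -0.0]
ft_force: [-0.9, 0.3, 0.3]
width: 0.0002
gripper_force: 0.0
t 13.05 stn mm [ 57.9  -6.5 161.4] yaw -24.08 tilt [-0.001  0.    -1.   ] F stn [-0.98 -0.13  0.3 ] w 0.000 q [-0.23  0.56  1.64  0.    0.95  1.76]
clock: 14.05
tool_pos: [0.635, -0.136, 0.1618]
orientation: [0.978, -0.209, -0.0, -0.0]
ft_force: [-0.5, 0.5, 0.1]
width: 0.0
gripper_force: 0.0
t 14.05 stn mm [ 61.7  -6.4 161.8] yaw -24.08 tilt [-0.  0. -1.] F stn [-0.66  0.26  0.08] w 0.000 q [-0.23  0.56  1.63  0.    0.95  1.76]
```

```bash
python3 -m pendant '[[0.05,0,0,0,0,0],[0.05,0,0,0,0,0],[0.05,0,0,0,0,0],[0.05,0,0,0,0,0],[0.05,0,0,0,0,0],[0.05,0,0,0,0,0],[0.05,0,0,0,0,0],[0.05,0,0,0,0,0],[0,0,0,0,0,0],[0,0,0,0,0,0]]'; python3 h.py
```

```text
clock: 15.05
tool_pos: [0.6387, -0.1377, 0.1618]
orientation: [0.978, -0.209, 0.0, 0.0]
ft_force: [0.9, 0.7, -1.1]
width: 0.0
gripper_force: 0.0
t 15.05 stn mm [ 65.7  -6.4 161.8] yaw -24.07 tilt [ 0. -0. -1.] F stn [ 0.51  1.03 -1.15] w 0.000 q [-0.23  0.57  1.62 -0.    0.95  1.76]
```

```bash
python3 -m pendant '[[0.05,0,0,0,0,0],[0.05,0,0,0,0,0],[0.05,0,0,0,0,0],[0.05,0,0,0,0,0],[0.05,0,0,0,0,0],[0,0,0,0,0,0],[0,0,0,0,0,0],[0,0,0,0,0,0],[0,0,0,0,0,0],[0,0,0,0,0,0]]'; python3 h.py
```

```text
clock: 16.05
tool_pos: [0.6409, -0.1387, 0.1618]
orientation: [0.978, -0.209, 0.0, 0.0]
ft_force: [0.5, -0.1, 0.5]
width: -0.0
gripper_force: 0.0
t 16.05 stn mm [ 68.2  -6.4 161.8] yaw -24.08 tilt [-0. -0. -1.] F stn [0.51 0.09 0.52] w -0.000 q [-0.23  0.57  1.61 -0.    0.96  1.76]
```

```bash
python3 -m pendant '[[0.05,0,0,0,0,0],[0.05,0,0,0,0,0],[0.05,0,0,0,0,0],[0.05,0,0,0,0,0],[0.05,0,0,0,0,0],[0.05,0,0,0,0,0],[0.05,0,0,0,0,0],[0,0,0,0,0,0],[0,0,0,0,0,0],[0,0,0,0,0,0]]'; python3 h.py
```

```text
clock: 17.05
tool_pos: [0.6414, -0.1389, 0.1616]
orientation: [0.978, -0.209, -0.003, -0.0]
ft_force: [-11.9, 5.0, 9.0]
width: -0.0001
gripper_force: 6.4
t 17.05 stn mm [ 68.7  -6.5 161.6] yaw -24.08 tilt [-0.006  0.002 -1.   ] F stn [-12.88  -0.26   9.03] w -0.000 q [-0.23  0.57  1.61  0.    0.97  1.76]
```

```bash
python3 -m pendant '[[-0.05,0,0,0,0,0],[-0.05,0,0,0,0,0],[0,0,0,0,0,0],[0,0,0,0,0,0],[0,0,0,0,0,0],[0,0,0,0,0,0],[0,0,0,0,0,0],[0,0,0,0,0,0],[0,0,0,0,0,0],[0,0,0,0,0,0]]'; python3 h.py
```

```text
clock: 18.05
tool_pos: [0.6413, -0.1389, 0.1617]
orientation: [0.978, -0.209, -0.002, -0.0]
ft_force: [-8.4, 3.5, 6.7]
width: 0.0002
gripper_force: 4.7
t 18.05 stn mm [ 68.6  -6.5 161.7] yaw -24.07 tilt [-0.004  0.002 -1.   ] F stn [-9.12 -0.29  6.68] w 0.000 q [-0.23  0.57  1.61  0.    0.96  1.76]
```

```bash
python3 -m pendant '[[-0.2,0,0,0,0,0],[-0.5,0,0,0,0,0],[-1,0,0,0,0,0],[-1.5,0,0,0,0,0],[-1.5,0,-0.5,0,0,0],[-1.5,0,-1.5,0,0,0],[-1,0,-2,0,0,0],[-1,0,-2,0,0,0],[-0.4,-1,0,0,0,0],[0,-2,0,0,0,0]]'; python3 h.py; python3 -m pendant '[[0,-2.5,0,0,0,0],[0,-2.5,0,0,0,0],[0,-2.5,0,0,0,0],[0,-2.5,0,0,0,0],[0,-2.5,0,0,0,0],[0,-2.5,0,0,0,0],[0,-2,0,0,0,0],[0,-1.2,0,0,0,0],[0,0,0,0,0,0],[0,0,0,0,0,0]]'; python3 h.py
python3 - <<'E'
from h import *
a,d=capture("scene"); cv2.imwrite("pics/s2.png",cv2.resize(a[130:280,180:340],None,fx=4,fy=4))
E
```

```text
clock: 19.05
tool_pos: [0.5763, -0.0771, 0.2221]
orientation: [0.978, -0.209, 0.001, 0.0]
ft_force: [0.2, 0.2, 0.5]
width: -0.0002
gripper_force: 0.0
t 19.05 stn mm [-15.9  23.4 222.1] yaw -24.16 tilt [ 0.001 -0.    -1.   ] F stn [0.11 0.3  0.48] w -0.000 q [-0.15  0.39  1.75 -0.    1.    1.84]
clock: 20.05
tool_pos: [0.6508, 0.0886, 0.2214]
orientation: [0.978, -0.208, -0.0, 0.0]
ft_force: [-0.5, -0.2, -0.3]
width: -0.0
gripper_force: 0.0
t 20.05 stn mm [-15.5 205.1 221.4] yaw -24.07 tilt [-0.001 -0.    -1.   ] F stn [-0.33 -0.38 -0.3 ] w -0.000 q [ 0.12  0.5   1.58 -0.    1.07  2.11]
```

View pics/s2.png

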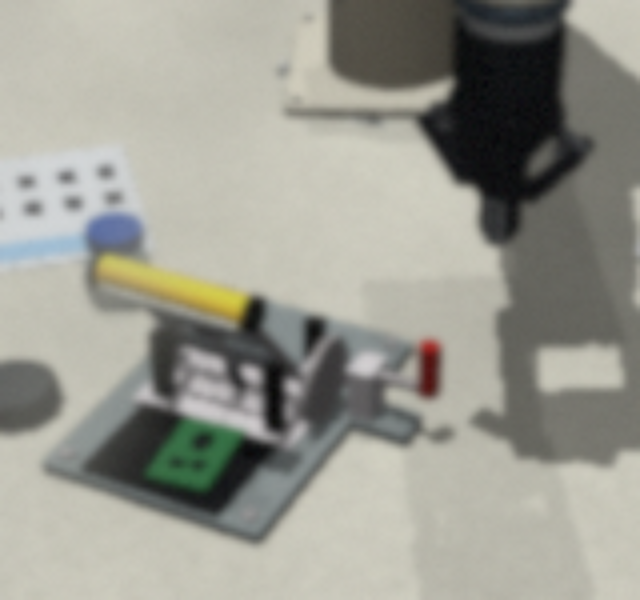

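The lamp is still seated, the red knob is at crop (430,370), and the gripper hangs clear outside it. Next I lower beside the knob.

```bash
python3 -m pendant '[[0,0,1,0,0,0],[0,0,1.6,0,0,0],[0,0,1.6,0,0,0],[0,0,1.6,0,0,0],[0,0,1.6,0,0,0],[0,0,1.6,0,0,0],[0,0,1.6,0,0,0],[0,0,1.4,0,0,0],[0,0,1,0,0,0],[0,0,0.4,0,0,0]]'; python3 h.py; python3 -m pendant '[[0,0.2,0,0,0,0],[0,0.2,0,0,0,0],[0,0.2,0,0,0,0],[0,0.2,0,0,0,0],[0,0.2,0,0,0,0],[0,0.2,0,0,0,0],[0,0.2,0,0,0,0],[0,0.2,0,0,0,0],[0,0.2,0,0,0,0],[0,0.1,0,0,0,0]]'; python3 h.py
```

```text
clock: 21.1
tool_pos: [0.6506, 0.0889, 0.0864]
orientation: [0.978, -0.209, -0.001, 0.0]
ft_force: [-0.1, -0.3, -0.2]
width: 0.0005
gripper_force: 0.0
t 21.10 stn mm [-15.8 205.3  86.4] yaw -24.07 tilt [-0.002 -0.    -1.   ] F stn [ 0.05 -0.35 -0.15] w 0.000 q [ 0.12  0.67  1.64 -0.    0.83  2.11]
clock: 22.1
tool_pos: [0.6433, 0.0714, 0.0878]
orientation: [0.978, -0.209, -0.0, 0.0]
ft_force: [0.1, 0.3, 0.2]
width: -0.0001
gripper_force: 0.0
t 22.10 stn mm [-15.3 186.3  87.8] yaw -24.08 tilt [-0. -0. -1.] F stn [-0.01  0.29  0.16] w -0.000 q [ 0.09  0.66  1.66 -0.    0.82  2.08]
```

```bash
python3 -m pendant '[[0,0.1,0,0,0,0],[0,0.1,0,0,0,0],[0,0.1,0,0,0,0],[0,0.1,0,0,0,0],[0,0.1,0,0,0,0],[0,0.1,0,0,0,0],[0,0.1,0,0,0,0],[0,0.1,0,0,0,0],[0,0.1,0,0,0,0],[0,0.1,0,0,0,0]]'; python3 h.py
```

```text
clock: 23.1
tool_pos: [0.6395, 0.0625, 0.0879]
orientation: [0.978, -0.209, 0.0, -0.0]
ft_force: [1.3, 3.2, -0.6]
width: 0.0001
gripper_force: 1.8
t 23.10 stn mm [-15.2 176.7  87.9] yaw -24.08 tilt [ 0.  0. -1.] F stn [-0.13  3.41 -0.57] w 0.000 q [0.08 0.65 1.67 0.   0.81 2.07]
```

```bash
python3 -m pendant '[[0,0.2,0,0,0,0],[0,0.2,0,0,0,0],[0,0.2,0,0,0,0],[0,0.2,0,0,0,0],[0,0.2,0,0,0,0],[0,0.2,0,0,0,0],[0,0.2,0,0,0,0],[0,0.2,0,0,0,0],[0,0.2,0,0,0,0],[0,0.2,0,0,0,0]]'; python3 h.py;
```

```text
clock: 24.1
tool_pos: [0.6311, 0.044, 0.0879]
orientation: [0.978, -0.209, 0.0, -0.0]
ft_force: [0.7, 3.6, -0.3]
width: 0.0002
gripper_force: 1.8
t 24.10 stn mm [-15.3 156.4  87.9] yaw -24.08 tilt [ 0.  0. -1.] F stn [-0.79  3.54 -0.28] w 0.000 q [0.05 0.64 1.7  0.   0.8  2.04]
```

```bash
python3 -m pendant '[[0,0.1,0,0,0,0],[0,0.1,0,0,0,0],[0,0.1,0,0,0,0],[0,0.1,0,0,0,0],[0,0.1,0,0,0,0],[0,0.05,0,0,0,0],[0,0.05,0,0,0,0],[0,0,0,0,0,0],[0,0,0,0,0,0],[0,0,0,0,0,0]]'; python3 h.py
```

```text
clock: 25.1
tool_pos: [0.6288, 0.0387, 0.0878]
orientation: [0.978, -0.209, 0.0, 0.0]
ft_force: [1.4, 2.5, 0.5]
width: -0.0004
gripper_force: 1.4
t 25.10 stn mm [-15.3 150.5  87.8] yaw -24.07 tilt [-0. -0. -1.] F stn [0.2  2.87 0.54] w -0.000 q [ 0.04  0.64  1.7  -0.    0.8   2.03]
```

Still sliding; smaller steps to the hard stop.

```bash
python3 -m pendant '[[0,0.05,0,0,0,0],[0,0.05,0,0,0,0],[0,0.05,0,0,0,0],[0,0.05,0,0,0,0],[0,0.05,0,0,0,0],[0,0.05,0,0,0,0],[0,0,0,0,0,0],[0,0,0,0,0,0],[0,0,0,0,0,0],[0,0,0,0,0,0]]'; python3 h.py
```

```text
clock: 26.1
tool_pos: [0.6277, 0.0364, 0.0879]
orientation: [0.978, -0.209, 0.0, -0.0]
ft_force: [0.7, 5.8, 0.0]
width: 0.0002
gripper_force: 2.8
t 26.10 stn mm [-15.3 148.   87.9] yaw -24.08 tilt [ 0.     0.001 -1.   ] F stn [-1.7   5.58  0.01] w 0.000 q [0.04 0.64 1.71 0.   0.8  2.03]
```

```bash
python3 -m pendant '[[0,0.05,0,0,0,0],[0,0.05,0,0,0,0],[0,0.05,0,0,0,0],[0,0,0,0,0,0],[0,0,0,0,0,0],[0,0,0,0,0,0],[0,0,0,0,0,0],[0,0,0,0,0,0],[0,0,0,0,0,0],[0,0,0,0,0,0]]'; python3 h.py
```

```text
clock: 27.1
tool_pos: [0.6277, 0.0361, 0.088]
orientation: [0.978, -0.209, 0.001, -0.001]
ft_force: [3.0, 10.7, -0.7]
width: -0.0001
gripper_force: 5.6
t 27.10 stn mm [-15.2 147.7  88. ] yaw -24.09 tilt [ 0.002  0.002 -1.   ] F stn [-1.62 10.96 -0.66] w -0.000 q [0.04 0.64 1.71 0.   0.79 2.03]
```

```bash
python3 -m pendant '[[0,-0.2,0,0,0,0],[0,-0.5,0,0,0,0],[0,-1,0,0,0,0],[0,-1.5,0,0,0,0],[0,-1.5,0,0,0,0],[0,-1,-1,0,0,0],[0,0,-2,0,0,0],[0,0,-2.5,0,0,0],[0,0,-2,0,0,0],[0,0,0,0,0,0]]'; python3 h.py
python3 - <<'E'
from h import *
a,d=capture("scene"); cv2.imwrite("pics/s3.png",cv2.resize(a[130:280,180:340],None,fx=4,fy=4))
E
```

```text
clock: 28.1
tool_pos: [0.6525, 0.0877, 0.1667]
orientation: [0.978, -0.208, 0.003, -0.001]
ft_force: [0.1, 0.3, -0.1]
width: 0.0002
gripper_force: 0.0
t 28.10 stn mm [-13.6 205.  166.7] yaw -24.04 tilt [ 0.006  0.001 -1.   ] F stn [-0.07  0.33 -0.14] w 0.000 q [ 0.12  0.56  1.61 -0.    0.96  2.11]
```

View pics/s3.png

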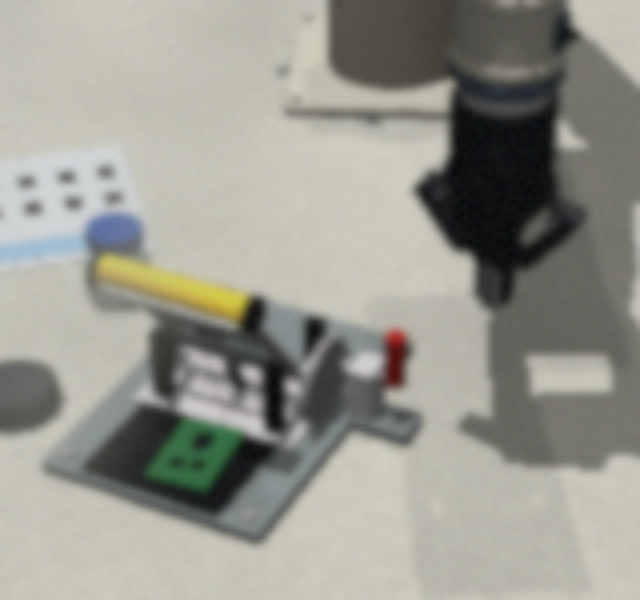

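The knob moved from crop (430,370) to (396,358), up against the guide block. The lamp is seated, the glass hasn't moved and the gripper is clear.

```bash
python3 -c "
from plant import r
print(r.finish_job())"
```

```text
the job is handed in; nothing more can be done
None
```

The job is handed in at about 28 s, verdict not shown: the lamp snapped onto its working stop, I leaned on it with 11–16 N for over a second, and the bolt is home on its hard stop (11 N measured); the highest lamp force I read was about 19 N, and the glass and the things near the station look unmoved in the last picture.

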